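Find the tired leaf spring and flag it

TASK

One of the three clamped leaf springs has gone soft. Working from left to right as seen from the robot, press the rubber button on each free tip down until the leaf rests on its stop, let it spring back, and feel which one is clearly the weakest; then slide the black reject tab of that fixture all the way over to the left and leave the other tabs where they are. Never load a fixture with more than 20 N, and do not disturb the weights and vials standing round about.

Things in the scene. Friction and masses are not known exactly. Their poses are not given: they have to be found in the camera images.
- unit_a: One of three look-alike spring test fixtures fixed to the worktop; they swap places, letters mean nothing. Grey base 170 x 70 x 10 mm; origin: centre of its underside, x from the tab end (near the robot) to the clamp end, z up. Steel leaf 16 mm wide, mid-plane 42 mm up, clamped between dark blocks at x = 50 to 80 mm (44 mm wide, 62 mm high), free end at x = -34 mm.
- tip_a (a point): Crown of the black domed rubber button (18 mm diameter) on the free leaf end of unit_a: the place to press, straight down. At rest at x = -23 mm, y = 0 of the fixture, 52 mm above the worktop. The stop post stands 12 mm under the leaf here.
- leaf_a (a joint): Deflection (rad) of unit_a's leaf: 0 at rest, 0.185 on the stop (bending axis 65 mm from the button). Springs back. A sound leaf needs 7 to 9 N at the button to reach the stop (0.5 to 0.65 N/mm), the one soft leaf under 4.5 N (about 0.3 N/mm); it cannot be seen which. Beyond the stop the force climbs steeply, some 5 N/mm (the rubber gives).
- stub_a (a point): Centre of the top of the upright stub (11.5 mm along x, 12 mm along y, top 32 mm above the worktop) of the black reject tab of unit_a, at x = -66 mm in the fixture's frame, between two low rails (tops 13.5 mm above the worktop).
- tab_a (a joint): Position (m) of the reject tab of unit_a, which slides along the fixture's +y (to the left as seen from the robot): near 0 at the start (tab at the right, stub at y = -12 mm), 0.024 at the left end (hard stop). It stays where it is left; about 1.5 N moves it.
- unit_b: One of three look-alike spring test fixtures fixed to the worktop; they swap places, letters mean nothing. Grey base 170 x 70 x 10 mm; origin: centre of its underside, x from the tab end (near the robot) to the clamp end, z up. Steel leaf 16 mm wide, mid-plane 42 mm up, clamped between dark blocks at x = 50 to 80 mm (44 mm wide, 62 mm high), free end at x = -34 mm.
- tip_b (a point): Crown of the black domed rubber button (18 mm diameter) on the free leaf end of unit_b: the place to press, straight down. At rest at x = -23 mm, y = 0 of the fixture, 52 mm above the worktop. The stop post stands 12 mm under the leaf here.
- leaf_b (a joint): Deflection (rad) of unit_b's leaf: 0 at rest, 0.185 on the stop (bending axis 65 mm from the button). Springs back. A sound leaf needs 7 to 9 N at the button to reach the stop (0.5 to 0.65 N/mm), the one soft leaf under 4.5 N (about 0.3 N/mm); it cannot be seen which. Beyond the stop the force climbs steeply, some 5 N/mm (the rubber gives).
- stub_b (a point): Centre of the top of the upright stub (11.5 mm along x, 12 mm along y, top 32 mm above the worktop) of the black reject tab of unit_b, at x = -66 mm in the fixture's frame, between two low rails (tops 13.5 mm above the worktop).
- tab_b (a joint): Position (m) of the reject tab of unit_b, which slides along the fixture's +y (to the left as seen from the robot): near 0 at the start (tab at the right, stub at y = -12 mm), 0.024 at the left end (hard stop). It stays where it is left; about 1.5 N moves it.
- unit_c: One of three look-alike spring test fixtures fixed to the worktop; they swap places, letters mean nothing. Grey base 170 x 70 x 10 mm; origin: centre of its underside, x from the tab end (near the robot) to the clamp end, z up. Steel leaf 16 mm wide, mid-plane 42 mm up, clamped between dark blocks at x = 50 to 80 mm (44 mm wide, 62 mm high), free end at x = -34 mm.
- tip_c (a point): Crown of the black domed rubber button (18 mm diameter) on the free leaf end of unit_c: the place to press, straight down. At rest at x = -23 mm, y = 0 of the fixture, 52 mm above the worktop. The stop post stands 12 mm under the leaf here.
- leaf_c (a joint): Deflection (rad) of unit_c's leaf: 0 at rest, 0.185 on the stop (bending axis 65 mm from the button). Springs back. A sound leaf needs 7 to 9 N at the button to reach the stop (0.5 to 0.65 N/mm), the one soft leaf under 4.5 N (about 0.3 N/mm); it cannot be seen which. Beyond the stop the force climbs steeply, some 5 N/mm (the rubber gives).
- stub_c (a point): Centre of the top of the upright stub (11.5 mm along x, 12 mm along y, top 32 mm above the worktop) of the black reject tab of unit_c, at x = -66 mm in the fixture's frame, between two low rails (tops 13.5 mm above the worktop).
- tab_c (a joint): Position (m) of the reject tab of unit_c, which slides along the fixture's +y (to the left as seen from the robot): near 0 at the start (tab at the right, stub at y = -12 mm), 0.024 at the left end (hard stop). It stays where it is left; about 1.5 N moves it.
- weight_1: Small knobbed brass weight, 31 mm wide, 46 mm high, loose, on the robot's side of the fixtures; a bystander. Origin at the centre of its underside.
- vial_0: Small capped sample vial, 28 mm wide, 64 mm high, loose, on the robot's side of the fixtures; a bystander. Origin at the centre of its underside.
- weight_0: Larger knobbed brass weight, 39 mm wide, 58 mm high, loose, behind the fixtures; a bystander. Origin at the centre of its underside.
- vial_3: Small capped sample vial, 30 mm wide, 64 mm high, loose, behind the fixtures; a bystander. Origin at the centre of its underside.

How it is judged (in metres and radians):
On the way, in this order (a step that is already met when the one before it is completed fails the run):
1. the left leaf spring is pressed down onto its stop (((world y of unit_a above 0.135 m and value of joint leaf_a above 0.175 rad) or (world y of unit_b above 0.135 m and value of joint leaf_b above 0.175 rad) or (world y of unit_c above 0.135 m and value of joint leaf_c above 0.175 rad))), for 0.1 s.
2. the middle leaf spring is pressed down onto its stop (((world y of unit_a between -0.055 and 0.135 m and value of joint leaf_a above 0.175 rad) or (world y of unit_b between -0.055 and 0.135 m and value of joint leaf_b above 0.175 rad) or (world y of unit_c between -0.055 and 0.135 m and value of joint leaf_c above 0.175 rad))), for 0.1 s.
3. the right leaf spring is pressed down onto its stop (((world y of unit_a below -0.055 m and value of joint leaf_a above 0.175 rad) or (world y of unit_b below -0.055 m and value of joint leaf_b above 0.175 rad) or (world y of unit_c below -0.055 m and value of joint leaf_c above 0.175 rad))), for 0.1 s.
4. the reject tab of the fixture with the weakest spring is slid over to the left end (value of joint tab_b above 0.019 m), for 0.1 s.
At the end, for the whole second after the job is handed in: The reject tab of the fixture with the weakest leaf stands at its left end (at least 19 of 24 mm) and is still, the other two tabs are within 6 mm of their right ends, and all leaves have sprung back (under 0.02 rad) (value of joint tab_b above 0.019 m and value of joint each of tab_a, tab_c below 0.006 m and value of joint each of leaf_a, leaf_b, leaf_c below 0.02 rad and velocity of joint tab_b below 0.005 m/s); the robot touches nothing.
It fails at once if a fixture (its leaf, tab or body) is loaded with more than 20 N (contact force between any of unit_a, unit_b, unit_c and anything else above 20 N).
It fails at once if the tab of a sound spring's fixture is slid over (more than 10 mm) (value of joint any of tab_a, tab_c above 0.01 m).
It fails at once if a weight or vial is moved by more than 20 mm or tipped (distance of any of weight_1, vial_0, weight_0, vial_3 from where it was at the start of the episode above 0.02 m or angle between any of weight_1, vial_0, weight_0, vial_3's own z axis and vertical above 0.5 rad).
It also fails if it takes over 67 s, if anything falls off the work surface, if the arm or the gripper's body presses on something with over 40 N, if the wrist force passes 120 N, or if a joint passes its speed limit or range.

ROBOT

A 6-joint arm with a two-finger parallel gripper is mounted at the origin on the work surface; the furniture and walls round the work are solid. World frame = base frame: x ahead of the robot, y to its left, z up, the work surface at z = 0. Lengths are in mm, angles in degrees, forces in N, time in s.
With the tool pointing down it reaches from about 425 to 925 mm from the base axis. Payload 12.5 kg.
Tool frame: the origin (TCP) lies at the very end of the fingers, on their centre line; the grasp point (between the pads) lies 19 mm behind it; z points along the fingers, y is the line along which they close (so a half turn about z gives the same grasp; the last joint's range is limited). The gripper opens to 85 mm and grips with 20 to 120 N. Pads are 22 mm wide; open, the fingers measure 114 mm over their backs; the gripper's body (76 mm by 85 mm) begins 54 mm behind the grasp point. The pads swing forward as they close: fully open they stand 13 mm farther back than shut.
Start: joints at [-74.175, 28.126, 89.318, -0, 62.55, -6.05], TCP at [232.894, -580.007, 203.027] pointing down, gripper open.
Joint ranges: [-177.58, 177.58], [-47.91, 125.51], [2.72, 160], [-65.01, 245.01], [3.68, 167.84], [-153.87, 153.87]. Speed limits (degrees/s): [127.2, 127.2, 159.86, 180, 180, 180].

INTERFACE

Orientations are given as a 3x3 rotation matrix whose columns are the frame's x, y, z axes.
In Python, from rig import bot gives the robot as it stands.
- The arm moves only by the tool carry_out, never from a script. Its argument "targets" is a list of rows, each a list of 3 entries, a list of its own where there are three numbers: the shift along the tool's x, y, z normalised to -1 to 1, where 1 is 0.02 m, then the turn, a rotation vector about the tool's x, y, z normalised to -1 to 1, where 1 is 0.1 rad, then the finger opening in mm, from 0 to 85.4. A call has 1 to 20 rows; each row shifts and turns the commanded pose from where the row before left it, along the tool's axes as they then stand; what a row does not reach is not made up. A row lasts 1/12 s, in which the tool goes at most 41.7 mm and 7.16 degrees, less where a joint would pass 70% of its speed; a pose out of reach is approached as far as the arm can. A call with a number of a shift or a turn outside -1 to 1 is refused whole. A call with a gripper value outside its range is refused whole. The fingers move at their own pace and stop on an object; "grip_force" is the grip in N (left out, the last holds). Time passes only in rows, so rows that do not move let the fingers close. It gives the time, the measured TCP pose, the force, the opening and the grip force at its end, in the units of the state.
- bot.sense(): the state, without advancing time (a new reading comes with each control period).
- bot.get_image(name): name is "scene" or "top" or "wrist"; returns (picture, depth): 384x512x3 uint8, red, green, blue; 384x512 float32, mm along the optical axis (not along the pixel's ray), 0 where there is no reading.
- bot.camera_params(name): a dict with "fx", "fy", "cx", "cy" (pixels), "extrinsics" (4x4, takes a point from world to camera coordinates); the wrist camera has in their place "T_tool_cam" (4x4, takes a point from camera to tool coordinates, whose origin is the TCP and whose axes are the flange's). Camera axes: x right, y up, looking along -z (the intrinsics and any distortion apply to the point x, -y, -z); pixel columns grow to the right and rows downward; lengths in mm; the calibration is good to about 2 mm. A picture is of the moment at which its call begins: read the wrist's pose just before it. camera_params takes no time and is no camera call.
- bot.sign_off(): hands the job in; it is judged then, once.
The state is a dict: "t": time; "q": joint angles; "qvel": joint speeds; "tau": joint torques, N m; "eef_pos": TCP position; "orientation": TCP orientation; "force": force on the tool from outside, world axes, zero at the start; "torque": the same for the moment, N m; "gripper_width": finger opening in mm; "finger_force": force on a finger pad.
Only numpy, scipy, OpenCV 4.12 (cv2) and the standard library are available. Lean on these libraries where they do the work, as an engineer would, in place of code of your own. Each camera call takes 0.05 s, during which the arm holds its last target. There are 200 camera calls.

## Working session

There is one attempt and no reset: what is moved stays moved. The work goes in short steps, Python scripts to look and compute and a tool call to move; the robot and the scene stay as the last step left them, time stands still between calls to the robot, and variables do not carry over. Pictures are saved under pics/ and viewed, at most 10 in all, crops included, and the job is handed in when it is done.

Besides the shell and the picture viewer there is one more tool, called after "Request:" by a JSON object that holds its "name" and its "arguments", one argument or row to a line. carry_out: Moves the arm, as the interface text tells. Scaled input: -1 to 1 covers 0.02 m each way for a shift and 0.1 rad each way for a turn. Its arguments: {"type":"object","properties":{"targets":{"type":"array","items":{"type":"array"}},"grip_force":{"type":"number"}},"required":["targets"]}

```bash
mkdir -p pics; ls; python3 - <<'E'
from rig import bot
import cv2,numpy as np
s=bot.sense();print(s['t'],s['eef_pos'],s['orientation'],s['force'])
for n in('scene','top'):
    p,d=bot.get_image(n);np.savez(f'{n}.npz',p=p,d=d);cv2.imwrite(f'pics/{n}0.png',p[...,::-1]);c=bot.camera_params(n);print(n,c,d.min(),d.max())
E
```

```text
pics
0.0 [ 232.84626726 -579.75071382  202.4422788 ] [[ 9.27975194e-01  3.72641862e-01 -2.87765442e-04]
 [ 3.72641958e-01 -9.27974656e-01  1.00465227e-03]
 [ 1.07336455e-04 -1.03952586e-03 -9.99999454e-01]] [ 0.31878721 -0.21225321 -0.91646699]
scene {'fx': 389.0126987798516, 'fy': 389.0126987798516, 'cx': 261.53375847176005, 'cy': 189.35169373548018, 'extrinsics': array([[-4.77367266e-01, -8.78657129e-01,  9.06329461e-03,
         2.94749259e+02],
       [ 7.48400931e-01, -4.01151999e-01,  5.28179061e-01,
        -4.54130294e+02],
       [-4.60452538e-01,  2.58918372e-01,  8.49084646e-01,
        -7.17228226e+02],
       [ 0.00000000e+00,  0.00000000e+00,  0.00000000e+00,
         1.00000000e+00]])} 0.0 2301.6523
top {'fx': 356.00980227654316, 'fy': 356.00980227654316, 'cx': 253.9506512672331, 'cy': 187.5554948741435, 'extrinsics': array([[ 2.28759066e-02, -9.99357056e-01,  2.76073967e-02,
         1.04455227e+01],
       [ 9.90038190e-01,  2.64827673e-02,  1.38286100e-01,
        -5.77315535e+02],
       [-1.38928310e-01,  2.41689571e-02,  9.90007468e-01,
        -9.07718599e+02],
       [ 0.00000000e+00,  0.00000000e+00,  0.00000000e+00,
         1.00000000e+00]])} 0.0 1916.615
```

View pics/top0.png

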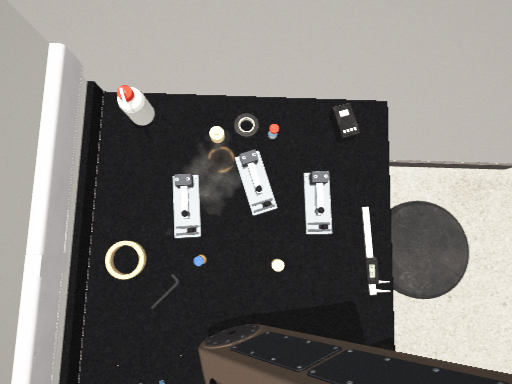

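View pics/scene0.png

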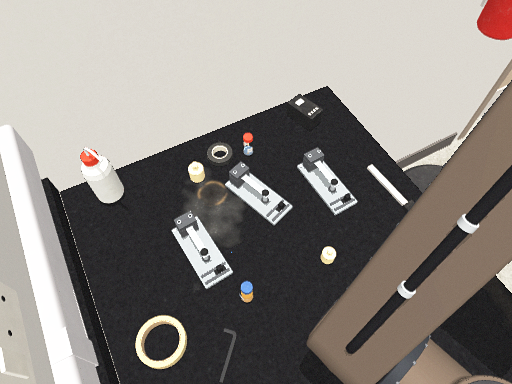

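```bash
cat > h.py <<'E'
import numpy as np,cv2
def ray(c,E,u,v,z):
    """pixel -> world point on plane z; E is world->camera"""
    Ei=np.linalg.inv(E);o=Ei[:3,3]
    d=Ei[:3,:3]@np.array([(u-c['cx'])/c['fx'],-(v-c['cy'])/c['fy'],-1.])
    return o+d*(z-o[2])/d[2]
def proj(c,E,P):
    q=E[:3,:3]@np.array(P,float)+E[:3,3];return np.array([c['fx']*q[0]/-q[2]+c['cx'],c['fy']*q[1]/q[2]+c['cy']])
E
python3 - <<'E'
from rig import bot
from h import *
p=np.load('top.npz')['p'];c=bot.camera_params('top');E=c['extrinsics']
g=cv2.cvtColor(p,cv2.COLOR_RGB2GRAY);hsv=cv2.cvtColor(p,cv2.COLOR_RGB2HSV)
m=((g>110)&(hsv[...,1]<60)).astype(np.uint8);m[:145]=0;m[245:]=0;m[:,:150]=0;m[:,340:]=0
vis=cv2.resize(p[140:250,160:345],None,fx=4,fy=4,interpolation=cv2.INTER_CUBIC)[...,::-1].copy()
for k in cv2.findContours(m,cv2.RETR_EXTERNAL,cv2.CHAIN_APPROX_NONE)[0]:
    if cv2.contourArea(k)<600: continue
    W=np.array([ray(c,E,*q[0],10)[:2] for q in k],np.float32)
    r=cv2.minAreaRect(W);b=cv2.boxPoints(r);print(r)
    e=max([b[1]-b[0],b[2]-b[1]],key=np.linalg.norm);e=e/np.linalg.norm(e);e*=np.sign(e[0])
    n=np.array([-e[1],e[0]]);
    # near edge by projection
    s=(W-np.array(r[0]))@e; o=np.array(r[0])+e*(s.min()+85)
    print('unit',o.round(1),'yaw',np.degrees(np.arctan2(e[1],e[0])).round(2))
    for P in((-23,0,52),(-66,-12,32),(-85,-35,10),(-85,35,10),(85,35,10),(85,-35,10)):
        w=o+P[0]*e+P[1]*n;uv=proj(c,E,[*w,P[2]]);print(P,w.round(1),uv.round(1))
        cv2.circle(vis,tuple(((uv-[160,140])*4+2).astype(int).tolist()),3,(0,0,255),1)
cv2.imwrite('pics/v1.png',vis)
for n,uv,z in(('vial0',(200,261),50),('w1',(278,265),40)):print(n,ray(c,E,*uv,z).round())
E
```

```text
((528.8040771484375, 206.79946899414062), (172.45025634765625, 71.88892364501953), 4.876591205596924)
unit [527.6 206.7] yaw 4.88
(-23, 0, 52) [504.7 204.7] [183.9 212.7]
(-66, -12, 32) [462.8 189.1] [190.4 229.3]
(-85, -35, 10) [445.9 164.6] [200.5 236. ]
(-85, 35, 10) [439.9 234.3] [174.3 237.7]
(85, 35, 10) [609.3 248.8] [172.3 175.2]
(85, -35, 10) [615.3 179. ] [197.9 173.8]
((546.3651123046875, -150.8411865234375), (171.78163146972656, 72.08186340332031), 2.7030203342437744)
unit [ 545.5 -150.9] yaw 2.7
(-23, 0, 52) [ 522.5 -152. ] [321.  209.3]
(-66, -12, 32) [ 480.1 -166. ] [324.7 225.9]
(-85, -35, 10) [ 462.2 -189.9] [331.7 233. ]
(-85, 35, 10) [ 458.9 -119.9] [306.  233.6]
(85, 35, 10) [ 628.7 -111.9] [303.3 171.9]
(85, -35, 10) [ 632.  -181.8] [328.4 171.4]
((598.7620239257812, 21.05472183227539), (174.90869140625, 71.35160064697266), 18.901363372802734)
unit [596.4  20.3] yaw 18.9
(-23, 0, 52) [574.7  12.8] [258.6 187.9]
(-66, -12, 32) [537.9 -12.5] [267.5 202.8]
(-85, -35, 10) [527.4 -40.4] [277.1 207.7]
(-85, 35, 10) [504.7  25.8] [252.6 215.4]
(85, 35, 10) [665.5  80.9] [234.2 156.9]
(85, -35, 10) [688.2  14.7] [258.2 149.6]
vial0 [383. 158.  50.]
w1 [376. -42.  40.]
```

View pics/v1.png

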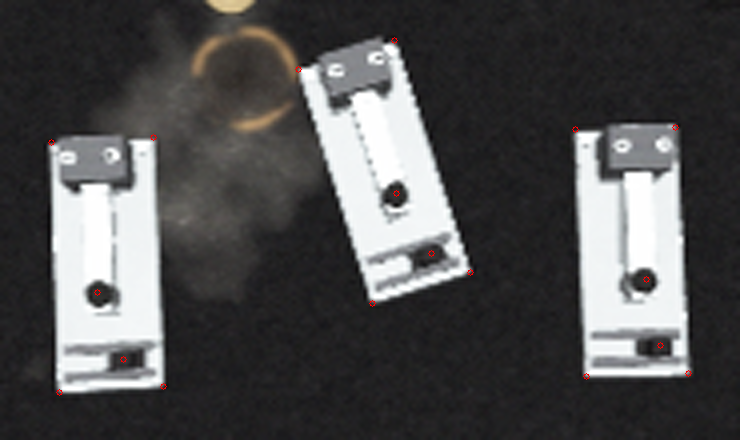

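Request:
{"name": "carry_out", "arguments": {
  "targets": [
    [[1,-0.2,0],[0,0,0],0],
    [[1,-0.2,0],[0,0,0],0],
    [[1,-0.2,0],[0,0,0],0],
    [[1,-0.2,0],[0,0,0],0],
    [[1,-0.2,0],[0,0,0],0],
    [[1,-0.2,0],[0,0,0],0],
    [[1,-0.2,0],[0,0,0],0],
    [[1,-0.2,0],[0,0,0],0],
    [[1,-0.2,0],[0,0,0],0],
    [[1,-0.2,0],[0,0,0],0],
    [[1,-0.2,0],[0,0,0],0],
    [[1,-0.2,0],[0,0,0],0],
    [[1,-0.2,0],[0,0,0],0],
    [[1,-0.2,0],[0,0,0],0],
    [[1,-0.2,0],[0,0,0],0],
    [[0.42,-0.98,0],[0,0,0],0],
    [[0.42,-0.98,0],[0,0,0],0],
    [[0.42,-0.98,0],[0,0,0],0],
    [[0.42,-0.98,0],[0,0,0],0],
    [[0.42,-0.98,0],[0,0,0],0]
  ]
}}

```text
t: 1.77
eef_pos: [491.2, -304.8, 202.7]
orientation: [[0.928, 0.373, -0.001], [0.373, -0.928, 0.0], [-0.0, -0.001, -1.0]]
force: [-0.2, 0.5, -1.1]
gripper_width: 0.1
finger_force: 0.0
```

Request:
{"name": "carry_out", "arguments": {
  "targets": [
    [[0.42,-0.98,0],[0,0,0],0],
    [[0.42,-0.98,0],[0,0,0],0],
    [[0.42,-0.98,0],[0,0,0],0],
    [[0.42,-0.98,0],[0,0,0],0],
    [[0.42,-0.98,0],[0,0,0],0],
    [[0.42,-0.98,0],[0,0,0],0],
    [[0.42,-0.98,0],[0,0,0],0],
    [[0.42,-0.98,0],[0,0,0],0],
    [[0.42,-0.98,0],[0,0,0],0],
    [[0.42,-0.98,0],[0,0,0],0],
    [[0.42,-0.98,0],[0,0,0],0],
    [[0.42,-0.98,0],[0,0,0],0],
    [[0.42,-0.98,0],[0,0,0],0],
    [[0.42,-0.98,0],[0,0,0],0],
    [[0.42,-0.98,0],[0,0,0],0],
    [[0.42,-0.98,0],[0,0,0],0],
    [[0.42,-0.98,0],[0,0,0],0],
    [[0.42,-0.98,0],[0,0,0],0],
    [[0.42,-0.98,0],[0,0,0],0],
    [[0.42,-0.98,0],[0,0,0],0]
  ]
}}

```text
t: 3.43
eef_pos: [501.0, 121.5, 202.8]
orientation: [[0.928, 0.373, -0.0], [0.373, -0.928, -0.0], [-0.0, -0.0, -1.0]]
force: [0.8, 0.0, 0.3]
gripper_width: -0.1
finger_force: 0.0
```

Request:
{"name": "carry_out", "arguments": {
  "targets": [
    [[0.42,-0.98,0.2],[0,0,0],0],
    [[0.42,-0.98,0.5],[0,0,0],0],
    [[0.42,-0.98,0.8],[0,0,0],0],
    [[0.42,-0.9,0.8],[0,0,0],0],
    [[0,0,0.7],[0,0,0],0],
    [[0,0,0],[0,0,0],0],
    [[0,0,0],[0,0,0],0]
  ]
}}

```text
t: 4.02
eef_pos: [503.5, 204.1, 142.5]
orientation: [[0.928, 0.373, -0.002], [0.373, -0.928, -0.001], [-0.002, -0.0, -1.0]]
force: [0.1, -1.2, 0.6]
gripper_width: 0.0
finger_force: 0.0
```

```bash
cat > look.py <<'E'
from rig import bot
from h import *
import sys
def wrist(name,pts):
    """picture with expected world points marked"""
    s=bot.sense();p,d=bot.get_image('wrist');c=bot.camera_params('wrist')
    T=np.eye(4);T[:3,:3]=s['orientation'];T[:3,3]=s['eef_pos'];E=np.linalg.inv(T@c['T_tool_cam'])
    v=p[...,::-1].copy()
    for P in pts:
        uv=proj(c,E,P);print(P,uv.round(1));cv2.circle(v,tuple(uv.astype(int).tolist()),3,(0,0,255),1)
    np.savez(name+'.npz',p=p,d=d,E=E);cv2.imwrite(f'pics/{name}.png',v)
    print(s['t'],s['eef_pos'].round(1),s['force'].round(2),s['q'].round(0));return p,d,c,E
E
python3 -c "
from look import *
wrist('w1',[(504.7,204.7,52),(462.8,189.1,32)])"
```

```text
(504.7, 204.7, 52) [254.  180.5]
(462.8, 189.1, 32) [253.  218.9]
4.0167 [503.5 204.1 142.5] [ 0.11 -1.2   0.61] [ 15.  26. 105.  -0.  50.  83.]
```

View pics/w1.png

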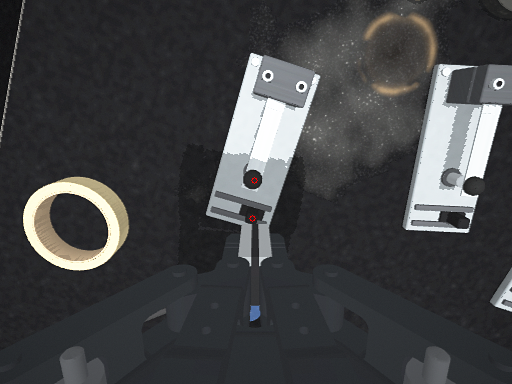

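Request:
{"name": "carry_out", "arguments": {
  "targets": [
    [[0,0,0.9],[0,0,0],0],
    [[0,0,0.9],[0,0,0],0],
    [[0,0,0.9],[0,0,0],0],
    [[0,0,0.8],[0,0,0],0],
    [[0,0,0.5],[0,0,0],0],
    [[0,0,0.2],[0,0,0],0],
    [[0,0,0],[0,0,0],0],
    [[0,0,0],[0,0,0],0]
  ]
}}

```text
t: 4.73
eef_pos: [504.3, 204.1, 59.8]
orientation: [[0.928, 0.372, 0.001], [0.372, -0.928, 0.0], [0.001, 0.0, -1.0]]
force: [-0.7, 0.4, 1.2]
gripper_width: 0.1
finger_force: 0.0
```

Request:
{"name": "carry_out", "arguments": {
  "targets": [
    [[0,0,0.2],[0,0,0],0],
    [[0,0,0.2],[0,0,0],0],
    [[0,0,0],[0,0,0],0],
    [[0,0,0],[0,0,0],0]
  ]
}}

```text
t: 5.07
eef_pos: [503.8, 204.2, 50.9]
orientation: [[0.928, 0.373, -0.0], [0.373, -0.928, -0.0], [-0.0, 0.0, -1.0]]
force: [0.3, -0.5, -0.4]
gripper_width: 0.0
finger_force: 0.0
```

Request:
{"name": "carry_out", "arguments": {
  "targets": [
    [[0,0,0.15],[0,0,0],0],
    [[0,0,0],[0,0,0],0],
    [[0,0,0],[0,0,0],0]
  ]
}}

```text
t: 5.32
eef_pos: [503.8, 204.2, 47.9]
orientation: [[0.928, 0.373, -0.0], [0.373, -0.928, -0.0], [-0.0, 0.0, -1.0]]
force: [-1.1, 0.2, 0.7]
gripper_width: 0.4
finger_force: 0.0
```

Request:
{"name": "carry_out", "arguments": {
  "targets": [
    [[0,0,0.15],[0,0,0],0],
    [[0,0,0],[0,0,0],0],
    [[0,0,0],[0,0,0],0]
  ]
}}

```text
t: 5.57
eef_pos: [503.7, 204.2, 44.8]
orientation: [[0.928, 0.373, -0.0], [0.373, -0.928, -0.0], [-0.0, 0.0, -1.0]]
force: [0.5, 0.4, -0.0]
gripper_width: 0.2
finger_force: 0.0
```

Request:
{"name": "carry_out", "arguments": {
  "targets": [
    [[0,0,0.1],[0,0,0],0],
    [[0,0,0],[0,0,0],0],
    [[0,0,0],[0,0,0],0]
  ]
}}

```text
t: 5.82
eef_pos: [503.8, 204.2, 42.9]
orientation: [[0.928, 0.373, -0.0], [0.373, -0.928, -0.0], [-0.0, 0.0, -1.0]]
force: [-0.9, -0.6, 0.7]
gripper_width: 0.1
finger_force: 0.0
```

Request:
{"name": "carry_out", "arguments": {
  "targets": [
    [[0,0,0.1],[0,0,0],0],
    [[0,0,0],[0,0,0],0],
    [[0,0,0],[0,0,0],0]
  ]
}}

```text
t: 6.07
eef_pos: [503.8, 204.2, 40.9]
orientation: [[0.928, 0.373, -0.0], [0.373, -0.928, -0.0], [-0.0, 0.0, -1.0]]
force: [0.7, -0.2, 0.3]
gripper_width: 0.0
finger_force: 0.0
```

```bash
cat > f.py <<'E'
from rig import bot
import numpy as np
L=[]
for i in range(6): L.append([*bot.sense()['force'],bot.sense()['eef_pos'][2]]);bot.get_image('top')
L=np.array(L);print(bot.sense()['t'],L.mean(0).round(2),L[:,2].round(1))
E
python3 f.py
```

```text
6.3667 [ 0.18 -0.05  0.06 40.95] [ 0.3  0.4 -0.5 -0.3 -0.   0.4]
```

```bash
python3 -c "
from look import *
p,d,c,E=wrist('w2',[(504.7,204.7,52),(503.8,204.2,41)])
v=cv2.imread('pics/w2.png')[130:290,170:350];s,_=bot.get_image('scene')
a=cv2.resize(v,None,fx=2.2,fy=2.2);b=cv2.resize(s[200:300,150:260,::-1],(385,352));cv2.imwrite('pics/w2c.png',np.hstack([a,b]))"
```

```text
(504.7, 204.7, 52) [253.7 225.5]
(503.8, 204.2, 41) [253.9 220. ]
6.3667 [503.8 204.2  41. ] [ 0.7   0.66 -0.21] [ 15.  34. 109.  -0.  36.  83.]
```

View pics/w2c.png

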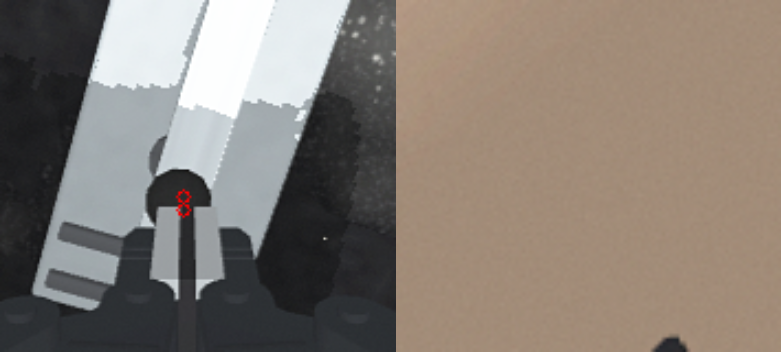

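```bash
python3 -c "
from look import *
D=np.load('w2.npz');d=D['d'];E=D['E'];c=bot.camera_params('wrist')
def P(u,v):
    z=d[v,u];q=np.array([(u-c['cx'])/c['fx']*z,-(v-c['cy'])/c['fy']*z,-z,1]);return (np.linalg.inv(E)@q)[:3].round(1)
print(c['T_tool_cam'].round(3),c['fx'])
for uv in [(251,210),(251,215),(251,220),(246,222),(258,222),(253,230),(246,230),(262,230),(260,202),(268,180),(278,150)]: print(uv,P(*uv))
D1=np.load('w1.npz');d=D1['d'];E=D1['E']
for uv in [(254,180),(254,176),(260,160),(268,130),(255,230),(255,240),(245,235),(265,235),(250,250)]: print(uv,P(*uv))
"
```

```text
[[-1.00000e-03  9.63000e-01  2.69000e-01  6.77470e+01]
 [ 1.00000e+00  1.00000e-03  0.00000e+00  4.69000e-01]
 [-0.00000e+00  2.69000e-01 -9.63000e-01 -1.69824e+02]
 [ 0.00000e+00  0.00000e+00  0.00000e+00  1.00000e+00]] 300.5840960792637
(251, 210) [510.6 208.7  45.4]
(251, 215) [508.9 208.   48.8]
(251, 220) [506.7 207.1  50.6]
(246, 222) [504.4 209.3  50.4]
(258, 222) [506.9 202.9  50.1]
(253, 230) [513.9 208.6  81.1]
(246, 230) [511.8 211.4  79. ]
(262, 230) [514.7 204.4  79.3]
(260, 202) [516.  205.2  41.7]
(268, 180) [530.2 206.   42. ]
(278, 150) [548.4 207.4  42.1]
(254, 180) [504.9 204.8  50.9]
(254, 176) [508.2 206.1  50.4]
(260, 160) [522.2 205.9  41.6]
(268, 130) [549.8 209.4  41.4]
(255, 230) [513.6 207.6 182. ]
(255, 240) [513.6 207.5 192.5]
(245, 235) [511.9 211.7 187.3]
(265, 235) [515.2 203.3 187.3]
(250, 250) [512.8 209.4 201.6]
```

```bash
python3 -c "
from look import *
D=np.load('w2.npz');d=D['d'];E=D['E'];c=bot.camera_params('wrist');s=bot.sense();R=s['orientation'];t=s['eef_pos']
def P(u,v):
    z=d[v,u];q=np.array([(u-c['cx'])/c['fx']*z,-(v-c['cy'])/c['fy']*z,-z,1]);return (R.T@((np.linalg.inv(E)@q)[:3]-t)).round(1)
for u in (246,262,254):
  for v in range(218,262,4): print((u,v),P(u,v),D['p'][v,u])
print([proj(c,E,R@np.array([11,y,-z])+t).round() for y in(0,8) for z in(0,20,40)])
"
```

```text
(246, 218) [ 4.5 -4.6 -8.4] [43 45 44]
(246, 222) [ 2.5 -4.5 -9.4] [43 44 43]
(246, 226) [ 10.9  -3.8 -35.3] [156 160 163]
(246, 230) [ 10.   -3.7 -38. ] [156 160 163]
(246, 234) [ 10.2  -3.6 -42.9] [155 160 162]
(246, 238) [ 10.5  -3.4 -47.9] [155 159 163]
(246, 242) [ 10.5  -3.3 -51.9] [155 159 162]
(246, 246) [ 10.6  -3.2 -55.8] [155 160 163]
(246, 250) [ 10.6  -3.1 -59.4] [155 160 163]
(246, 254) [ 10.7  -3.  -62.8] [155 160 162]
(246, 258) [ 10.4  -2.9 -65.4] [201 208 211]
(262, 218) [ 3.9  4.7 -6.9] [39 39 40]
(262, 222) [ 2.5  4.6 -9.6] [39 39 39]
(262, 226) [ 10.9   4.  -35.2] [155 159 162]
(262, 230) [ 10.1   3.9 -38.3] [155 160 162]
(262, 234) [ 10.4   3.8 -43.3] [156 160 163]
(262, 238) [ 10.6   3.6 -48.1] [156 161 164]
(262, 242) [ 10.1   3.6 -51. ] [155 160 163]
(262, 246) [ 10.6   3.5 -55.8] [155 159 162]
(262, 250) [ 10.6   3.4 -59.2] [154 160 162]
(262, 254) [ 10.2   3.3 -61.8] [155 161 163]
(262, 258) [  9.8   3.3 -64.4] [201 208 211]
(254, 218) [ 5.   0.  -9.6] [47 46 47]
(254, 222) [ 2.4  0.  -9.2] [44 46 47]
(254, 226) [ 10.7   0.1 -34.7] [40 41 41]
(254, 230) [ 10.2   0.1 -38.3] [40 40 42]
(254, 234) [ 10.8   0.1 -44.3] [41 42 43]
(254, 238) [ 10.4   0.1 -47.6] [40 40 43]
(254, 242) [ 10.3   0.1 -51.5] [41 42 43]
(254, 246) [ 10.2   0.1 -55. ] [42 43 45]
(254, 250) [ 11.2   0.1 -60.4] [41 42 44]
(254, 254) [ 10.4   0.1 -62.3] [41 41 43]
(254, 258) [ 10.2   0.2 -65.2] [55 55 58]
[array([254., 203.]), array([254., 215.]), array([254., 230.]), array([267., 203.]), array([269., 215.]), array([271., 230.])]
```

Request:
{"name": "carry_out", "arguments": {
  "targets": [
    [[0,0,0.3],[0,0,0],0],
    [[0,0,0.2],[0,0,0],0],
    [[0,0,0],[0,0,0],0]
  ]
}}

```text
t: 6.72
eef_pos: [503.3, 204.0, 29.9]
orientation: [[0.928, 0.373, -0.001], [0.373, -0.928, -0.0], [-0.001, -0.0, -1.0]]
force: [0.4, -1.4, 0.9]
gripper_width: 0.0
finger_force: 0.0
```

Request:
{"name": "carry_out", "arguments": {
  "targets": [
    [[0,0,0.15],[0,0,0],0],
    [[0,0,0.1],[0,0,0],0],
    [[0,0,0],[0,0,0],0]
  ]
}}

```text
t: 6.97
eef_pos: [503.6, 204.1, 25.5]
orientation: [[0.928, 0.373, -0.001], [0.373, -0.928, -0.0], [-0.001, 0.0, -1.0]]
force: [0.2, 0.1, -0.7]
gripper_width: 0.3
finger_force: 0.0
```

Request:
{"name": "carry_out", "arguments": {
  "targets": [
    [[0,0,0.15],[0,0,0],0],
    [[0,0,0.1],[0,0,0],0],
    [[0,0,0],[0,0,0],0]
  ]
}}

```text
t: 7.22
eef_pos: [503.8, 204.2, 20.7]
orientation: [[0.928, 0.373, -0.0], [0.373, -0.928, -0.0], [-0.0, 0.0, -1.0]]
force: [0.2, 0.3, 1.9]
gripper_width: 0.0
finger_force: 1.2
```

Request:
{"name": "carry_out", "arguments": {
  "targets": [
    [[0,0,0.1],[0,0,0],0],
    [[0,0,0.1],[0,0,0],0],
    [[0,0,0],[0,0,0],0]
  ]
}}

```text
t: 7.47
eef_pos: [503.6, 204.2, 16.7]
orientation: [[0.928, 0.373, -0.0], [0.373, -0.928, -0.0], [-0.0, 0.0, -1.0]]
force: [-2.3, 0.2, 4.7]
gripper_width: -0.2
finger_force: 2.2
```

```bash
python3 f.py
```

```text
7.7667 [-2.68  0.15  3.7  16.94] [4.7 4.2 2.6 3.8 4.2 2.8]
```

Request:
{"name": "carry_out", "arguments": {
  "targets": [
    [[0,0,0.1],[0,0,0],0],
    [[0,0,0.05],[0,0,0],0],
    [[0,0,0],[0,0,0],0]
  ]
}}

```text
t: 8.02
eef_pos: [503.8, 204.2, 13.8]
orientation: [[0.928, 0.373, -0.0], [0.373, -0.928, -0.0], [-0.0, 0.0, -1.0]]
force: [-3.1, 0.2, 5.9]
gripper_width: -0.1
finger_force: 2.9
```

```bash
python3 f.py
```

```text
8.3167 [-2.74 -0.44  5.49 13.93] [5.9 5.6 5.3 5.5 5.2 5.5]
```

Request:
{"name": "carry_out", "arguments": {
  "targets": [
    [[0,0,0.1],[0,0,0],0],
    [[0,0,0],[0,0,0],0]
  ]
}}

```text
t: 8.48
eef_pos: [503.8, 204.2, 11.9]
orientation: [[0.928, 0.373, 0.0], [0.373, -0.928, -0.0], [0.0, 0.0, -1.0]]
force: [-2.9, 0.3, 6.0]
gripper_width: 0.2
finger_force: 3.4
```

Request:
{"name": "carry_out", "arguments": {
  "targets": [
    [[0,0,0.05],[0,0,0],0],
    [[0,0,0],[0,0,0],0]
  ]
}}

```text
t: 8.65
eef_pos: [503.9, 204.2, 11.0]
orientation: [[0.928, 0.373, 0.0], [0.373, -0.928, -0.0], [0.0, 0.0, -1.0]]
force: [-2.3, -0.1, 7.5]
gripper_width: 0.2
finger_force: 3.6
```

```bash
python3 f.py
```

```text
8.95 [-2.94  0.1   7.47 11.06] [7.5 7.7 7.1 7.6 7.8 7.1]
```

Request:
{"name": "carry_out", "arguments": {
  "targets": [
    [[0,0,0.05],[0,0,0],0],
    [[0,0,0],[0,0,0],0]
  ]
}}

```text
t: 9.12
eef_pos: [503.9, 204.2, 10.1]
orientation: [[0.928, 0.373, 0.0], [0.373, -0.928, 0.0], [0.0, 0.0, -1.0]]
force: [-3.1, -0.5, 7.4]
gripper_width: 0.0
finger_force: 3.8
```

Request:
{"name": "carry_out", "arguments": {
  "targets": [
    [[0,0,0.03],[0,0,0],0],
    [[0,0,0],[0,0,0],0],
    [[0,0,0],[0,0,0],0]
  ]
}}

```text
t: 9.37
eef_pos: [504.0, 204.2, 9.7]
orientation: [[0.928, 0.373, 0.001], [0.373, -0.928, 0.0], [0.001, 0.0, -1.0]]
force: [-2.7, -0.0, 9.3]
gripper_width: -0.0
finger_force: 4.6
```

```bash
python3 f.py
```

```text
9.6667 [-3.   -0.04  9.24  9.68] [9.3 9.5 8.8 9.4 8.5 9.9]
```

Steepening; one more small step to sit firmly on the stop.

Request:
{"name": "carry_out", "arguments": {
  "targets": [
    [[0,0,0.03],[0,0,0],0],
    [[0,0,0],[0,0,0],0],
    [[0,0,0],[0,0,0],0]
  ]
}}

```text
t: 9.92
eef_pos: [504.1, 204.3, 9.2]
orientation: [[0.928, 0.373, 0.001], [0.373, -0.928, 0.0], [0.001, 0.0, -1.0]]
force: [-4.1, -0.2, 11.5]
gripper_width: -0.2
finger_force: 5.6
```

```bash
python3 f.py
```

```text
10.2167 [-3.1  -0.42 10.92  9.24] [11.5 10.7 10.8 11.  10.7 10.8]
```

Request:
{"name": "carry_out", "arguments": {
  "targets": [
    [[0,0,-0.5],[0,0,0],0],
    [[0,0,-0.9],[0,0,0],0],
    [[0,0,-0.9],[0,0,0],0],
    [[0,0,-0.5],[0,0,0],0],
    [[-0.03,0.93,0],[0,0,0],0],
    [[-0.03,0.93,0],[0,0,0],0],
    [[-0.03,0.93,0],[0,0,0],0],
    [[-0.03,0.93,0],[0,0,0],0],
    [[-0.03,0.93,0],[0,0,0],0],
    [[-0.03,0.93,0],[0,0,0],0],
    [[-0.03,0.93,0],[0,0,0],0],
    [[-0.02,0.93,0],[0,0,0],0],
    [[-0.02,0.93,0],[0,0,0],0],
    [[-0.02,0.93,0],[0,0,0],0],
    [[-0.02,0.9,0],[0,0,0],0],
    [[0,0,0],[0,0,0],0],
    [[0,0,0],[0,0,0],0],
    [[0,0,0],[0,0,0],0]
  ]
}}

```text
t: 11.72
eef_pos: [574.1, 13.1, 64.6]
orientation: [[0.928, 0.372, -0.0], [0.372, -0.928, 0.0], [-0.0, -0.0, -1.0]]
force: [0.2, -0.2, 0.6]
gripper_width: -0.2
finger_force: 0.0
```

```bash
python3 -c "
from look import *
p,d,c,E=wrist('w3',[(574.7,12.8,51)])
g=p.max(2);m=(g<75).astype(np.uint8)
u,v=proj(c,E,(574.7,12.8,51)).astype(int)
for i in range(v-14,v+15,3): print(i,[int(x) for x in g[i,u-24:u+25:3]])
"
```

```text
(574.7, 12.8, 51) [254.7 211.5]
11.7167 [574.1  13.1  64.6] [ 0.16 -0.25  0.6 ] [ -5.  34. 104.  -0.  42.  63.]
197 [179, 178, 178, 179, 223, 223, 29, 37, 39, 35, 64, 218, 186, 177, 177, 178, 179]
200 [178, 178, 178, 177, 128, 38, 44, 45, 45, 43, 41, 67, 180, 177, 178, 178, 182]
203 [177, 178, 179, 179, 38, 44, 40, 45, 43, 44, 44, 40, 177, 177, 178, 178, 180]
206 [176, 177, 177, 184, 41, 46, 45, 45, 47, 45, 43, 40, 95, 178, 179, 179, 178]
209 [178, 176, 178, 187, 41, 45, 47, 47, 47, 46, 45, 42, 61, 178, 177, 179, 178]
212 [178, 177, 178, 183, 36, 47, 46, 43, 44, 45, 44, 42, 142, 179, 179, 178, 181]
215 [178, 178, 178, 178, 52, 42, 43, 45, 44, 45, 42, 35, 181, 180, 179, 180, 179]
218 [176, 177, 175, 175, 216, 54, 41, 43, 43, 41, 36, 222, 182, 181, 181, 179, 178]
221 [177, 175, 176, 177, 222, 217, 186, 47, 40, 123, 224, 222, 180, 181, 179, 180, 181]
224 [177, 175, 176, 177, 162, 161, 161, 138, 30, 25, 160, 160, 161, 179, 180, 181, 182]
```

Request:
{"name": "carry_out", "arguments": {
  "targets": [
    [[0.05,0,0.8],[0,0,0],0],
    [[0,0,0.8],[0,0,0],0],
    [[0,0,0.4],[0,0,0],0],
    [[0,0,0],[0,0,0],0],
    [[0,0,0.15],[0,0,0],0],
    [[0,0,0.15],[0,0,0],0],
    [[0,0,0],[0,0,0],0],
    [[0,0,0],[0,0,0],0]
  ]
}}

```text
t: 12.43
eef_pos: [575.6, 13.2, 19.2]
orientation: [[0.928, 0.373, 0.001], [0.373, -0.928, -0.0], [0.001, 0.0, -1.0]]
force: [0.0, 0.4, 1.5]
gripper_width: 0.2
finger_force: 0.8
```

```bash
python3 f.py
```

```text
12.7333 [ 0.19  0.83  1.17 19.18] [1.5 1.2 1.3 1.2 0.7 1.1]
```

Request:
{"name": "carry_out", "arguments": {
  "targets": [
    [[0,0,0.15],[0,0,0],0],
    [[0,0,0.1],[0,0,0],0],
    [[0,0,0],[0,0,0],0],
    [[0,0,0],[0,0,0],0]
  ]
}}

```text
t: 13.07
eef_pos: [575.4, 13.0, 13.7]
orientation: [[0.928, 0.373, -0.0], [0.373, -0.928, -0.0], [-0.0, 0.0, -1.0]]
force: [-0.2, 0.5, 3.4]
gripper_width: 0.0
finger_force: 1.4
```

```bash
python3 f.py
```

```text
13.3667 [-0.18  0.56  2.78 13.78] [3.4 2.6 3.4 2.6 2.3 2.4]
```

Request:
{"name": "carry_out", "arguments": {
  "targets": [
    [[0,0,0.15],[0,0,0],0],
    [[0,0,0],[0,0,0],0],
    [[0,0,0.05],[0,0,0],0],
    [[0,0,0],[0,0,0],0],
    [[0,0,0],[0,0,0],0]
  ]
}}

```text
t: 13.78
eef_pos: [575.7, 13.1, 10.1]
orientation: [[0.928, 0.373, 0.001], [0.373, -0.928, -0.0], [0.001, 0.0, -1.0]]
force: [-0.8, 1.3, 8.4]
gripper_width: 0.3
finger_force: 4.0
```

```bash
python3 f.py
```

```text
14.0833 [-0.85  0.91  8.   10.1 ] [8.4 8.1 7.4 8.  8.6 7.4]
```

Request:
{"name": "carry_out", "arguments": {
  "targets": [
    [[0,0,0.03],[0,0,0],0],
    [[0,0,0],[0,0,0],0],
    [[0,0,0],[0,0,0],0]
  ]
}}

```text
t: 14.33
eef_pos: [575.8, 13.1, 9.7]
orientation: [[0.928, 0.373, 0.001], [0.373, -0.928, -0.0], [0.001, 0.001, -1.0]]
force: [-1.2, 1.3, 9.3]
gripper_width: -0.0
finger_force: 4.9
```

```bash
python3 f.py
```

```text
14.6333 [-0.9   1.01  9.81  9.69] [ 9.3 10.3  9.9  9.6  9.9  9.9]
```

Request:
{"name": "carry_out", "arguments": {
  "targets": [
    [[0,0,-0.5],[0,0,0],0],
    [[0,0,-0.9],[0,0,0],0],
    [[0,0,-0.9],[0,0,0],0],
    [[0,0,-0.4],[0,0,0],0],
    [[-0.7,0.83,0],[0,0,0],0],
    [[-0.7,0.83,0],[0,0,0],0],
    [[-0.7,0.83,0],[0,0,0],0],
    [[-0.7,0.83,0],[0,0,0],0],
    [[-0.69,0.83,0],[0,0,0],0],
    [[-0.69,0.83,0],[0,0,0],0],
    [[-0.69,0.83,0],[0,0,0],0],
    [[-0.69,0.83,0],[0,0,0],0],
    [[0,0,0],[0,0,0],0],
    [[0,0,0],[0,0,0],0],
    [[0,0,0],[0,0,0],0]
  ]
}}

```text
t: 15.88
eef_pos: [521.6, -151.3, 63.1]
orientation: [[0.928, 0.372, -0.0], [0.372, -0.928, 0.0], [-0.0, -0.0, -1.0]]
force: [-0.1, 0.4, 0.9]
gripper_width: 0.1
finger_force: 0.0
```

```bash
python3 -c "
from look import *
p,d,c,E=wrist('w4',[(522.5,-152,51)])
g=p.max(2)
u,v=proj(c,E,(522.5,-152,51)).astype(int)
m=(g<75).astype(np.uint8);m[v+10:]=0
n,l,st,ce=cv2.connectedComponentsWithStats(m)
for k in range(1,n):
  if st[k,4]>100 and abs(ce[k][0]-u)<60 and abs(ce[k][1]-v)<60: print(st[k],ce[k])
"
```

```text
(522.5, -152, 51) [255.5 212.1]
15.8833 [ 521.6 -151.3   63.1] [-0.12  0.37  0.86] [-23.  32. 109.  -0.  39.  45.]
[242 197  26  25 535] [254.1588785  209.39813084]
```

Aligned within 1–2 mm; pressing the right one.

Request:
{"name": "carry_out", "arguments": {
  "targets": [
    [[0.05,0,0.8],[0,0,0],0],
    [[0,0,0.8],[0,0,0],0],
    [[0,0,0.3],[0,0,0],0],
    [[0,0,0],[0,0,0],0],
    [[0,0,0.15],[0,0,0],0],
    [[0,0,0.15],[0,0,0],0],
    [[0,0,0],[0,0,0],0],
    [[0,0,0],[0,0,0],0]
  ]
}}

```text
t: 16.6
eef_pos: [522.8, -151.1, 19.6]
orientation: [[0.928, 0.373, 0.001], [0.373, -0.928, -0.0], [0.0, 0.0, -1.0]]
force: [-1.5, 1.7, 2.3]
gripper_width: 0.0
finger_force: 1.4
```

```bash
python3 f.py
```

```text
16.9 [-0.4   1.41  2.61 19.6 ] [2.3 2.9 2.3 2.4 2.4 3.3]
```

Request:
{"name": "carry_out", "arguments": {
  "targets": [
    [[0,0,0.15],[0,0,0],0],
    [[0,0,0.1],[0,0,0],0],
    [[0,0,0],[0,0,0],0],
    [[0,0,0],[0,0,0],0]
  ]
}}

```text
t: 17.23
eef_pos: [522.6, -151.3, 14.1]
orientation: [[0.928, 0.373, 0.0], [0.373, -0.928, -0.0], [0.0, 0.0, -1.0]]
force: [-0.9, 1.3, 5.7]
gripper_width: 0.1
finger_force: 3.0
```

```bash
python3 f.py
```

```text
17.5333 [-0.82  1.95  5.7  14.16] [5.7 6.  5.1 5.1 5.6 6.6]
```

Request:
{"name": "carry_out", "arguments": {
  "targets": [
    [[0,0,0.15],[0,0,0],0],
    [[0,0,0],[0,0,0],0],
    [[0,0,0.05],[0,0,0],0],
    [[0,0,0],[0,0,0],0],
    [[0,0,0],[0,0,0],0]
  ]
}}

```text
t: 17.95
eef_pos: [522.8, -151.3, 10.4]
orientation: [[0.928, 0.372, 0.001], [0.372, -0.928, -0.0], [0.0, 0.0, -1.0]]
force: [-0.3, 2.2, 7.8]
gripper_width: -0.2
finger_force: 4.2
```

```bash
python3 f.py
```

```text
18.25 [-0.53  2.25  7.81 10.37] [7.8 8.1 8.2 8.  7.7 7.1]
```

Request:
{"name": "carry_out", "arguments": {
  "targets": [
    [[0,0,0.03],[0,0,0],0],
    [[0,0,0],[0,0,0],0],
    [[0,0,0],[0,0,0],0]
  ]
}}

```text
t: 18.5
eef_pos: [522.9, -151.3, 9.8]
orientation: [[0.928, 0.373, 0.001], [0.373, -0.928, -0.0], [0.001, 0.001, -1.0]]
force: [-1.2, 1.8, 8.6]
gripper_width: -0.1
finger_force: 4.5
```

```bash
python3 f.py
```

```text
18.8 [-0.99  1.8   8.47  9.85] [8.6 8.1 8.9 8.6 8.  8.6]
```

Request:
{"name": "carry_out", "arguments": {
  "targets": [
    [[0,0,0.03],[0,0,0],0],
    [[0,0,0],[0,0,0],0],
    [[0,0,0],[0,0,0],0]
  ]
}}

```text
t: 19.05
eef_pos: [522.9, -151.3, 9.4]
orientation: [[0.928, 0.373, 0.001], [0.373, -0.928, -0.0], [0.001, 0.001, -1.0]]
force: [-1.1, 2.2, 11.1]
gripper_width: -0.1
finger_force: 5.5
```

Request:
{"name": "carry_out", "arguments": {
  "targets": [
    [[0,0,0.03],[0,0,0],0],
    [[0,0,0],[0,0,0],0],
    [[0,0,0],[0,0,0],0]
  ]
}}

```text
t: 19.3
eef_pos: [523.0, -151.3, 9.0]
orientation: [[0.928, 0.373, 0.001], [0.373, -0.928, -0.001], [0.001, 0.001, -1.0]]
force: [-0.9, 2.7, 12.0]
gripper_width: 0.3
finger_force: 6.5
```

```bash
python3 f.py
```

```text
19.6 [-1.2   2.72 12.28  8.97] [12.  11.8 12.3 12.9 12.3 12.4]
```

Request:
{"name": "carry_out", "arguments": {
  "targets": [
    [[0,0,-0.5],[0,0,0],0],
    [[0,0,-0.9],[0,0,0],0],
    [[0,0,-0.9],[0,0,0],0],
    [[0,0,-0.5],[0,0,0],0],
    [[0.61,-0.95,0],[0,0,0],0],
    [[0.61,-0.95,0],[0,0,0],0],
    [[0.61,-0.95,0],[0,0,0],0],
    [[0.61,-0.95,0],[0,0,0],0],
    [[0.61,-0.95,0],[0,0,0],0],
    [[0,0,0],[0,0,0],0],
    [[0,0,0],[0,0,0],0],
    [[0,0,0],[0,0,0],0]
  ]
}}

```text
t: 20.6
eef_pos: [543.7, -40.7, 64.2]
orientation: [[0.928, 0.373, -0.0], [0.373, -0.928, -0.0], [-0.0, 0.0, -1.0]]
force: [-0.4, -1.0, 0.4]
gripper_width: -0.3
finger_force: 0.0
```

```bash
python3 -c "
from look import *
wrist('w5',[(537.9,-12.5,32),(574.7,12.8,51),(544.1,-39.9,19)])"
```

```text
(537.9, -12.5, 32) [213.8 196. ]
(574.7, 12.8, 51) [190.8 136.4]
(544.1, -39.9, 19) [253.3 196.6]
20.6 [543.7 -40.7  64.2] [-0.38 -0.97  0.44] [-11.  32. 108.  -0.  39.  57.]
```

View pics/w5.png

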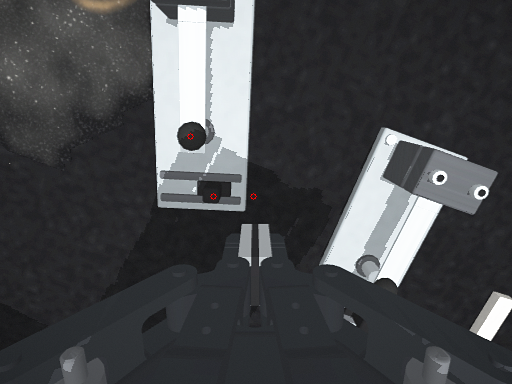

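Request:
{"name": "carry_out", "arguments": {
  "targets": [
    [[0.1,0,0.8],[0,0,0],0],
    [[0,0,0.8],[0,0,0],0],
    [[0,0,0.8],[0,0,0],0],
    [[0,0,0.5],[0,0,0],0],
    [[0,0,0.3],[0,0,0],0],
    [[0,0,0.3],[0,0,0],0],
    [[0,0,0.1],[0,0,0],0],
    [[0,0,0],[0,0,0],0],
    [[0,0,0],[0,0,0],0]
  ]
}}

```text
t: 21.4
eef_pos: [545.9, -39.7, -7.2]
orientation: [[0.928, 0.373, 0.001], [0.373, -0.928, -0.0], [0.0, 0.0, -1.0]]
force: [-1.0, 0.8, -0.1]
gripper_width: -0.1
finger_force: 0.0
```

```bash
python3 f.py; python3 -c "
from look import *
wrist('w6',[(537.9,-12.5,32)])
v=cv2.imread('pics/w6.png')[120:300,130:350];cv2.imwrite('pics/w6c.png',cv2.resize(v,None,fx=3,fy=3))"
```

```text
21.7 [-0.53 -0.09 -0.15 -7.14] [-0.1 -0.5 -0.  -0.3  0.4 -0.4]
(537.9, -12.5, 32) [194.8 245.3]
21.7 [545.8 -39.6  -7.3] [ 0.26 -0.1   0.41] [-11.  39. 110.  -0.  31.  57.]
```

View pics/w6c.png

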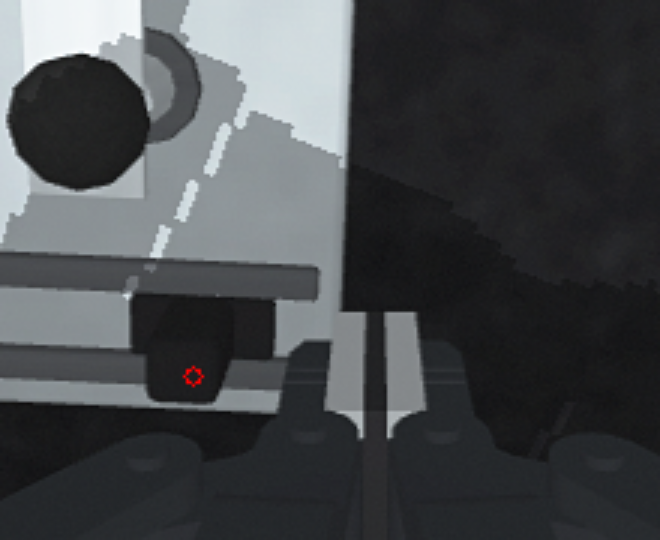

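Request:
{"name": "carry_out", "arguments": {
  "targets": [
    [[0,-0.2,0.1],[0,0,0],0],
    [[0,-0.1,0],[0,0,0],0],
    [[0,0,0],[0,0,0],0],
    [[0,0,0],[0,0,0],0]
  ]
}}

```text
t: 22.08
eef_pos: [543.3, -33.8, -9.7]
orientation: [[0.928, 0.373, -0.0], [0.373, -0.928, -0.0], [-0.0, -0.0, -1.0]]
force: [0.3, -0.4, -0.1]
gripper_width: -0.0
finger_force: 0.0
```

Request:
{"name": "carry_out", "arguments": {
  "targets": [
    [[0,-0.1,0],[0,0,0],0],
    [[0,-0.1,0],[0,0,0],0],
    [[0,0,0],[0,0,0],0]
  ]
}}

```text
t: 22.33
eef_pos: [541.7, -30.0, -9.6]
orientation: [[0.928, 0.373, -0.0], [0.373, -0.928, -0.0], [-0.0, -0.0, -1.0]]
force: [-0.3, -0.1, 0.4]
gripper_width: 0.1
finger_force: 0.0
```

Request:
{"name": "carry_out", "arguments": {
  "targets": [
    [[0,-0.1,0],[0,0,0],0],
    [[0,-0.1,0],[0,0,0],0],
    [[0,0,0],[0,0,0],0]
  ]
}}

```text
t: 22.58
eef_pos: [540.4, -26.4, -9.6]
orientation: [[0.928, 0.373, 0.0], [0.373, -0.928, -0.0], [0.0, 0.0, -1.0]]
force: [0.5, 0.1, -0.5]
gripper_width: -0.0
finger_force: 0.3
```

Request:
{"name": "carry_out", "arguments": {
  "targets": [
    [[0,-0.1,0],[0,0,0],0],
    [[0,-0.1,0],[0,0,0],0],
    [[0,0,0],[0,0,0],0]
  ]
}}

```text
t: 22.83
eef_pos: [539.0, -22.6, -9.6]
orientation: [[0.928, 0.373, 0.0], [0.373, -0.928, -0.0], [0.0, 0.0, -1.0]]
force: [2.0, 0.2, 0.8]
gripper_width: 0.1
finger_force: 0.4
```

```bash
python3 f.py
```

```text
23.1333 [ 0.68  0.04  0.21 -9.62] [ 0.8  0.2 -0.2  0.3 -0.   0.2]
```

Request:
{"name": "carry_out", "arguments": {
  "targets": [
    [[0,-0.1,0],[0,0,0],0],
    [[0,-0.1,0],[0,0,0],0],
    [[0,-0.1,0],[0,0,0],0],
    [[0,-0.1,0],[0,0,0],0],
    [[0,-0.1,0],[0,0,0],0],
    [[0,-0.1,0],[0,0,0],0],
    [[0,0,0],[0,0,0],0]
  ]
}}

```text
t: 23.72
eef_pos: [534.4, -11.4, -9.6]
orientation: [[0.928, 0.373, -0.0], [0.373, -0.928, -0.0], [-0.0, 0.0, -1.0]]
force: [1.2, -0.8, -0.0]
gripper_width: -0.1
finger_force: 0.3
```

```bash
python3 f.py; python3 -c "
from look import *
o=np.array([596.4,20.3]);e=np.array([.946,.324]);n=np.array([-.324,.946])
wrist('w7',[(*(o-66*e+y*n),32) for y in(-12,0,12)])
v=cv2.imread('pics/w7.png')[120:300,130:350];cv2.imwrite('pics/w7c.png',cv2.resize(v,None,fx=3,fy=3))"
```

```text
24.0167 [ 0.39  0.11  0.23 -9.64] [-0.  -0.4  0.9  1.1 -0.8  0.6]
(np.float64(537.852), np.float64(-12.436), 32) [257.9 247. ]
(np.float64(533.9639999999999), np.float64(-1.0839999999999996), 32) [232.3 245.9]
(np.float64(530.0759999999999), np.float64(10.268), 32) [206.7 244.7]
24.0167 [534.3 -11.7  -9.7] [-0.15 -0.09 -0.73] [ -8.  39. 112.  -0.  29.  60.]
```

View pics/w7c.png

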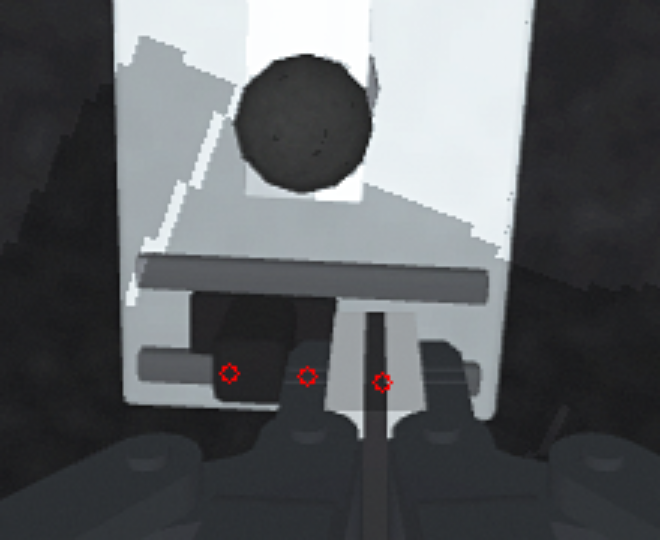

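Request:
{"name": "carry_out", "arguments": {
  "targets": [
    [[0,-0.1,0],[0,0,0],0],
    [[0,0,0],[0,0,0],0],
    [[0,0,0],[0,0,0],0]
  ]
}}

```text
t: 24.32
eef_pos: [533.7, -9.8, -9.6]
orientation: [[0.928, 0.373, 0.0], [0.373, -0.928, -0.0], [-0.0, 0.0, -1.0]]
force: [0.2, -0.9, 0.7]
gripper_width: -0.3
finger_force: 0.3
```

Request:
{"name": "carry_out", "arguments": {
  "targets": [
    [[0,-0.05,0],[0,0,0],0],
    [[0,0,0],[0,0,0],0],
    [[0,0,0],[0,0,0],0]
  ]
}}

```text
t: 24.57
eef_pos: [533.4, -8.9, -9.6]
orientation: [[0.928, 0.373, 0.0], [0.373, -0.928, -0.0], [0.0, 0.0, -1.0]]
force: [-0.2, -1.1, -0.2]
gripper_width: 0.1
finger_force: 0.5
```

```bash
python3 f.py
```

```text
24.8667 [ 0.32 -0.69 -0.35 -9.62] [-0.2 -0.5 -0.4 -0.2  0.2 -0.9]
```

Request:
{"name": "carry_out", "arguments": {
  "targets": [
    [[0,-0.04,0],[0,0,0],0],
    [[0,0,0],[0,0,0],0],
    [[0,0,0],[0,0,0],0]
  ]
}}

```text
t: 25.12
eef_pos: [533.1, -8.2, -9.6]
orientation: [[0.928, 0.373, 0.0], [0.373, -0.928, -0.0], [0.0, 0.0, -1.0]]
force: [1.7, -0.1, -0.4]
gripper_width: 0.1
finger_force: 0.6
```

```bash
python3 f.py; python3 -c "
from look import *
o=np.array([596.4,20.3]);e=np.array([.946,.324]);n=np.array([-.324,.946])
p,d,c,E=wrist('w8',[(*(o-66*e+y*n),32) for y in(0,6,12)])
print(p.max(2)[245,180:250])"
```

```text
25.4167 [ 1.28 -0.47 -0.5  -9.61] [-0.4 -0.3 -0.4 -0.4 -0.9 -0.6]
(np.float64(533.9639999999999), np.float64(-1.0839999999999996), 32) [240.3 246.1]
(np.float64(532.02), np.float64(4.5920000000000005), 32) [227.5 245.5]
(np.float64(530.0759999999999), np.float64(10.268), 32) [214.7 244.9]
25.4167 [533.1  -8.2  -9.6] [ 0.25 -1.14 -0.34] [ -8.  39. 112.  -0.  29.  60.]
[171 174 148  92  89  92  92  92  93  91  92  92  93  93  92  93  92  92
  93  93  94  67  39  36  38  41  39  38  39  38  36  40  38  38  37  39
  38  39  37  37  38  40  38  37  39  51  52  52  52  52  52  52  52  50
  53  50  52  50  45 131 164 163 163 164 164 163 163 163 164 165]
```

Request:
{"name": "carry_out", "arguments": {
  "targets": [
    [[0,0.3,0],[0,0,0],0],
    [[0,0.6,0],[0,0,0],0],
    [[0,0.6,0],[0,0,0],0],
    [[0,0,-0.8],[0,0,0],0],
    [[0,0,-0.9],[0,0,0],0],
    [[0,0,-0.9],[0,0,0],0],
    [[0,0,-0.9],[0,0,0],0],
    [[0,0,-0.9],[0,0,0],0],
    [[0,0,-0.9],[0,0,0],0],
    [[-0.5,0,0],[0,0,0],0],
    [[-0.5,0,0],[0,0,0],0],
    [[0,0,0],[0,0,0],0],
    [[0,0,0],[0,0,0],0]
  ]
}}

```text
t: 26.55
eef_pos: [524.8, -44.1, 95.6]
orientation: [[0.928, 0.372, -0.002], [0.372, -0.928, 0.0], [-0.001, -0.001, -1.0]]
force: [-0.0, -0.3, 0.1]
gripper_width: 0.1
finger_force: 0.0
```

```bash
python3 -c "
from look import *
o=np.array([596.4,20.3]);e=np.array([.946,.324]);n=np.array([-.324,.946])
wrist('w9',[(*(o-66*e+12*n),32),(574.7,12.8,51),(480.1,-166,32),(462.8,189.1,32)])"
```

```text
(np.float64(530.0759999999999), np.float64(10.268), 32) [192.4 159.9]
(574.7, 12.8, 51) [204. 104.]
(480.1, -166, 32) [363.2 284.4]
(462.8, 189.1, 32) [-51.8 155. ]
26.55 [524.8 -44.1  95.6] [-0.   -0.33  0.11] [-12.  28. 109.  -0.  42.  56.]
```

View pics/w9.png

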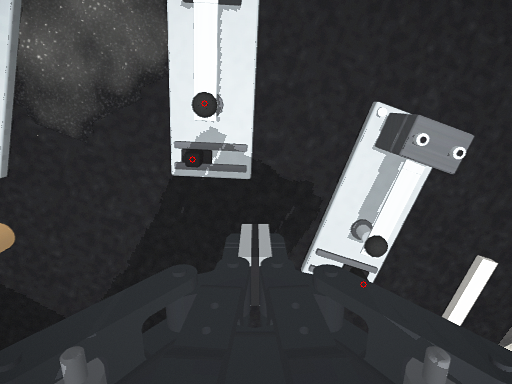

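The middle tab's stub, at (192,159), sits exactly on the mark for the left end. Its button at (204,104) is back at rest height, and the gripper is clear of everything.

```bash
python3 -c "
from rig import bot
print(bot.sign_off())"
```

```text
the job is handed in; nothing more can be done
None
```

I pressed all three leaves onto their stops, left to right; the middle one was clearly the softest (about 0.3 N/mm against about 0.6 for the other two), so I slid its tab to the left end and handed the job in at about 26.6 s, the highest measured force being about 12 N; no verdict came back.

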